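Arm the neon sign supply under its safety cover

ROBOT

A 6-joint arm with a two-finger parallel gripper is mounted at the origin on the work surface. World frame = base frame: x ahead of the robot, y to its left, z up, the work surface at z = 0. Lengths are in m, angles in rad, forces in N, time in s.
With the tool pointing down it reaches from about 0.275 to 0.725 m from the base axis. Payload 5.6 kg.
Tool frame: the origin (TCP) lies at the very end of the fingers, on their centre line; the grasp point (between the pads) lies arm.grip_point_offset behind it (arm.grip_point_offset is the distance from the TCP to the grasp point, in m); z points along the fingers, y is the line along which they close (so a half turn about z gives the same grasp; the last joint's range is limited). The gripper opens to 85 mm and grips with 20 to 120 N. Pads are 22 mm wide; open, the fingers measure 114 mm over their backs; the gripper's body (76 mm by 85 mm) begins 54 mm behind the grasp point. The pads swing forward as they close: fully open they stand 13 mm farther back than shut.
Start: joints at [-0.933, 0.255, 0.108, 0, -1.424, -0.285], TCP at [0.19, -0.516, 0.231] pointing down, gripper open.
Joint ranges: [-2.95, 2.95], [-1.21, 1.97], [-1.09, 1.5], [-2.87, 1.71], [-2.94, -0.07], [-3.05, 3.05]. Speed limits (rad/s): [2.57, 2.57, 3.14, 3.14, 3.14, 3.14].

INTERFACE

Orientations are given as [roll, pitch, yaw] about the fixed x, y, z axes, in that order (R = Rz(yaw) Ry(pitch) Rx(roll)).
In Python, from workcell import arm, viewer gives the robot as it stands.
- The arm moves only by the tool servo_tool, never from a script. Its argument "rows" is a list of rows, each a list of 7 numbers: the shift along the tool's x, y, z each as a share of 100 mm, from -1 to 1, then the turn, a rotation vector about the tool's x, y, z each as a share of 2 rad, from -1 to 1, then the opening, from -1 (shut) to 1 (fully open). In form: [[tx, ty, tz, rx, ry, rz, grip], ...]. A call has 1 to 5 rows; each row shifts and turns the commanded pose from where the row before left it, along the tool's axes as they then stand; what a row does not reach is not made up. A row lasts 1/12 s, in which the tool goes at most 41.7 mm and 7.16 degrees, less where a joint would pass 70% of its speed; a pose out of reach is approached as far as the arm can. A call with a number of a shift or a turn outside -1 to 1 is refused whole. A call with a gripper value outside its range is refused whole. The fingers move at their own pace and stop on an object; "squeeze" is the grip in N (left out, the last holds). Time passes only in rows, so rows that do not move let the fingers close. It gives the time, the measured TCP pose, the force, the opening and the grip force at its end, in the units of the state.
- arm.observe(): the state, without advancing time (a new reading comes with each control period).
- viewer.snapshot(name): name is "scene" or "top" or "wrist"; returns a dict with "color" (480x640x3 uint8, blue, green, red), "vfov" (degrees; the focal length in pixels is half the picture's height over the tangent of half this angle, whatever the lens; pixels are square), "cx", "cy" (the principal point, pixels), "rvec" (rotation vector, rad) and "tvec" (3), from world to camera coordinates, as OpenCV has them. Camera axes: x right, y down, z forward; pixel columns grow to the right and rows downward; lengths in m; the calibration is good to about 2 mm. A picture is of the moment at which its call begins. There is no depth.
- arm.job_done(): hands the job in; it is judged then, once.
The state is a dict: "clock": time; "joint_pos": joint angles; "qd": joint speeds; "joint_efforts": joint torques, N m; "tcp_pos": TCP position; "ee_rot": TCP orientation; "contact_force": force on the tool from outside, world axes, zero at the start; "moment": the same for the moment, N m; "finger_gap": opening from 0.0 (shut) to 1.0 (fully open); "grip_force": force on a finger pad.
Only numpy, scipy, OpenCV 4.12 (cv2) and the standard library are available. Lean on these libraries where they do the work, as an engineer would, in place of code of your own. Each camera call takes 0.05 s, during which the arm holds its last target. There are 200 camera calls.

TASK

Switch on the neon sign's power box: the one with the square-cornered clear safety cover, not the drum-shaped one beside it. Lift its hinged cover right open, flip the toggle beneath all the way over towards the hinge side, and shut the cover fully again. Leave the round-covered box shut.

Things in the scene. Friction and masses are not known exactly. Their poses are not given: they have to be found in the camera images.
- power_box: Power box fixed to the table: dark steel base 120 (x) x 100 (y) x 25 mm high under a clear box-shaped cover. Origin: centre of its underside. x points level from the tab side to the hinge side, z up; yaw within 0.45 rad, tab facing the robot. In this frame, mm: cover hinge axis along y through x 45, z 27; toggle pivot axis along y through x 0, z 33. All parts centred on y = 0.
- cover (a joint): Square cover's angle, rad: 0 shut, grows as the tab side rises, 1.75 fully open (stop); starts at 0 to 0.15. Clear hood 90 (x) x 76 (y) x 62 mm high, open below, 0.10 to 0.21 kg; shut, it fills x -45 to 45, z 27 to 89 mm in the power_box frame and clears the toggle in any position. The hinge is stiff (0.14 N m): it stays at any angle; 1 to 3 N at the tab moves it.
- lift_tab (a point): Where to pinch the cover's lift tab: a black upright plate 12 mm thick (y), 45 long (x), 30 high (z), sticking out of the middle of the cover's side opposite the hinge, free below and on both sides. Axes as power_box's when shut; it swings with the cover. Shut, this point is 118 mm from the hinge axis in -x and 35 mm above it; it lies 28 mm out from the hood and mid-height of the tab.
- toggle (a joint): Angle of the steel toggle under the square cover, rad: 0 (off) leans 0.5 rad from vertical to the tab side, 1.0 (on) leans 0.5 rad to the hinge side; stops at both ends; starts at 0 to 0.15. Lever 9 mm thick, 16 mm ball centred 45 mm from the pivot: 72 mm above the table at either end, 78 mm midway. Stiff (0.08 N m, about 2 N at the ball), stays where left.
- round_cover (a joint): Angle, rad, of the drum-shaped clear cover (90 mm across, 62 high, same kind of tab and hinge) of the other box, which has a round dark base 120 mm across and stands to the left or right of the power box. 0 shut, grows as it opens. It starts shut and must stay so.

How it is judged:
On the way, in this order (a step that is already met when the one before it is completed fails the run):
1. the square cover is lifted open, past 1.2 rad (value of joint cover above 1.2 rad), for 0.2 s.
2. with the cover open, past 1.0 rad, the toggle is flipped to on, past 0.8 rad (value of joint toggle above 0.8 rad and value of joint cover above 1 rad), for 0.2 s.
At the end, for the whole second after the job is handed in: The square cover is shut again (within 0.15 rad of fully shut) and at rest, the toggle beneath is over on the hinge side (past 0.8 of its 1.0 rad), and the round cover is shut (within 0.1 rad) (value of joint cover below 0.15 rad and value of joint toggle above 0.8 rad and value of joint round_cover below 0.1 rad and velocity of joint cover between -0.05 and 0.05 rad/s); the robot touches nothing.
It fails at once if the round cover is lifted (past 0.2 rad) (value of joint round_cover above 0.2 rad).
It also fails if it takes over 58 s, if anything falls off the work surface, if the arm or the gripper's body presses on something with over 40 N, if the wrist force passes 120 N, or if a joint passes its speed limit or range.

## Working session

There is one attempt and no reset: what is moved stays moved. The work goes in short steps, Python scripts to look and compute and a tool call to move; the robot and the scene stay as the last step left them, time stands still between calls to the robot, and variables do not carry over. Pictures are saved under pics/ and viewed, at most 10 in all, crops included, and the job is handed in when it is done.

Besides the shell and the picture viewer there is one more tool, called in YAML: its name, and indented under it one key for each argument. servo_tool: Moves the arm, as the interface text tells. Its arguments: {"type":"object","properties":{"rows":{"type":"array","items":{"type":"array","items":{"type":"number"}}},"squeeze":{"type":"number"}},"required":["rows"]}

```bash
mkdir -p pics; ls
cat > h.py <<'E'
import numpy as np, cv2
from workcell import arm, viewer
def snap(n,f):
    s=viewer.snapshot(n); cv2.imwrite('pics/'+f,s['color']); np.save('pics/'+f+'.npy',s,allow_pickle=True); return s
def load(f): return np.load('pics/'+f+'.npy',allow_pickle=True).item()
def K(s):
    h=s['color'].shape[0]; f=h/2/np.tan(np.radians(s['vfov'])/2)
    return np.array([[f,0,s['cx']],[0,f,s['cy']],[0,0,1]])
def ray(s,uv):
    R=cv2.Rodrigues(np.array(s['rvec'],float))[0]; t=np.array(s['tvec'],float).ravel()
    return -R.T@t, R.T@np.linalg.inv(K(s))@np.array([uv[0],uv[1],1.])
def plane(s,uv,z):
    o,d=ray(s,uv); return o+d*(z-o[2])/d[2]
def proj(s,p):
    return cv2.projectPoints(np.array(p,float).reshape(-1,1,3),np.array(s['rvec'],float),np.array(s['tvec'],float),K(s),None)[0].reshape(-1,2)
E
python3 - <<'E'
from h import *
print(arm.observe(), arm.grip_point_offset)
a=snap('top','top0.png');b=snap('scene','scene0.png')
cv2.imwrite('pics/both0.png',cv2.resize(np.vstack([a['color'],b['color']]),(400,600)))
for s in(a,b): print(ray(s,(s['cx'],s['cy'])),s['vfov'])
E
```

```text
pics
{'clock': 0.0, 'joint_pos': array([-9.33401105e-01,  2.55718163e-01,  1.07006488e-01, -4.82386019e-04,
       -1.42392092e+00, -2.84636605e-01]), 'qd': array([ 0.00069604, -0.00034691,  0.00058226,  0.00142226, -0.0004516 ,
       -0.00075721]), 'joint_efforts': array([-1.68366541e-04, -3.86627162e+01,  2.37940353e+01,  5.36518425e+00,
       -6.06018715e-03,  1.62467961e-05]), 'tcp_pos': array([ 0.18991723, -0.51563061,  0.23041062]), 'ee_rot': array([ 3.13969629e+00, -5.77782639e-05, -2.78890502e+00]), 'contact_force': array([-0.78860288, -0.39362544,  0.55286755]), 'moment': array([-0.04882531,  0.01069279,  0.0107979 ]), 'grip_force': 0.0, 'finger_gap': 0.9993701311728946} 0.0187
(array([ 0.42449773, -0.00993191,  0.69852022]), array([ 0.14146865, -0.02848074, -0.98953296])) 55.46989758911793
(array([ 0.84082729, -0.48485918,  0.53374022]), array([-0.4034209 ,  0.64728636, -0.64673947])) 55.05436623527865
```

View pics/top0.png

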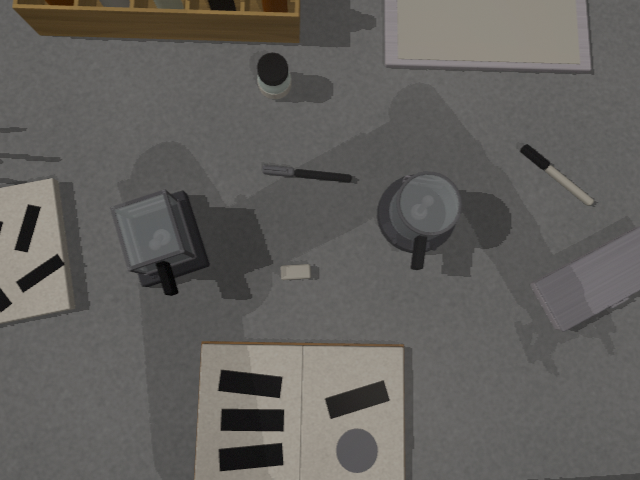

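View pics/scene0.png

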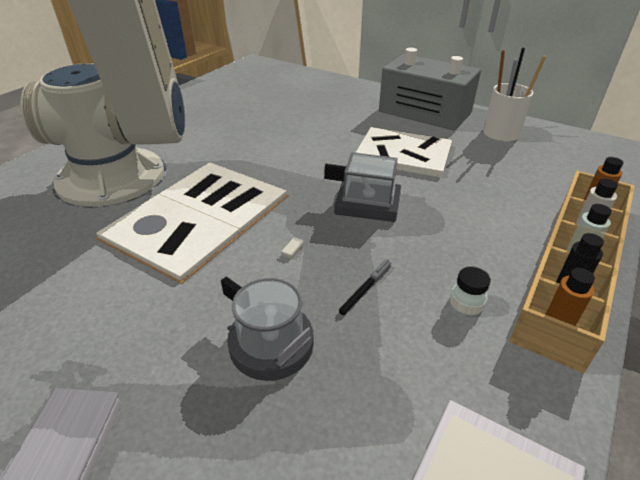

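The square-cornered box is at about (165,235) in the top view and (368,185) in the scene view. The drum box is at (420,212) in the top view. I'll enlarge the power box in both views.

Run:
```python
from h import *
a=load('top0.png')['color'][180:305,100:220];b=load('scene0.png')['color'][140:230,315:410]
g=lambda c:cv2.resize(np.clip(c.astype(float)*1.8,0,255).astype('uint8'),(400,int(400*c.shape[0]/c.shape[1])),interpolation=cv2.INTER_CUBIC)
a,b=g(a),g(b);o=np.zeros((max(len(a),len(b)),800,3),'uint8');o[:len(a),:400]=a;o[:len(b),400:]=b
cv2.imwrite('pics/crop0.png',o)
```

```text
(no output)
```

View pics/crop0.png

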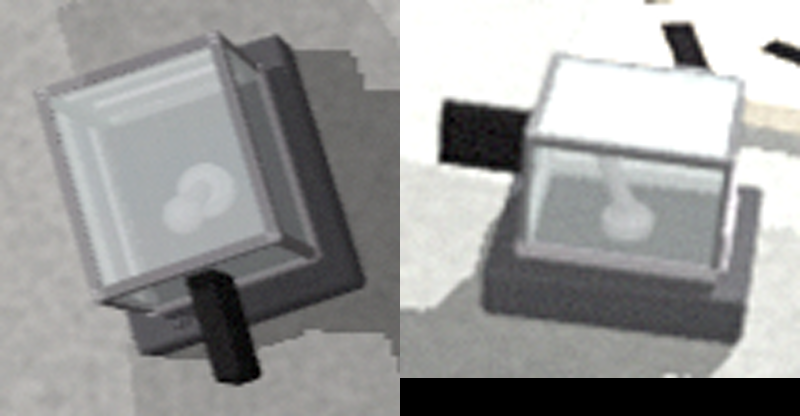

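Crop: the hood's top corners and the tab are clear in both views. I'll triangulate them.

Run:
```python
from h import *
a=load('top0.png');b=load('scene0.png')
A=lambda p:(100+p[0]*.3,180+p[1]*.3); B=lambda p:(315+(p[0]-400)*.2375,140+p[1]*.2375)
def tri(p,q):
    o,d=ray(a,A(p));r,e=ray(b,B(q))
    d/=np.linalg.norm(d);e/=np.linalg.norm(e)
    s=np.linalg.lstsq(np.c_[d,-e],r-o,rcond=None)[0]
    x,y=o+d*s[0],r+e*s[1];return (x+y)/2,np.linalg.norm(x-y)
P={}
for n,p,q in[('h+',(40,92),(743,75)),('h-',(213,35),(730,160)),('t-',(282,235),(525,138)),('t+',(98,303),(555,55)),('tab tip top',(236,383),(442,100)),('hood low t-',(318,260),(520,250)),('base low t-',(365,283),(487,312))]:
    P[n],e=tri(p,q);print(n,P[n].round(4),round(e,4))
ux=(P['h+']+P['h-']-P['t+']-P['t-']);print('len',np.linalg.norm(ux)/2,'yaw',np.arctan2(ux[1],ux[0]),'slope',ux[2]/np.linalg.norm(ux))
v=P['h+']-P['h-']+P['t+']-P['t-'];print('w',np.linalg.norm(v)/2,'yaw',np.arctan2(-v[0],v[1]))
print('centre',(P['h+']+P['h-']+P['t-']+P['t+'])/4)
```

```text
h+ [0.5492 0.2547 0.0877] 0.001
h- [0.5745 0.1874 0.0867] 0.001
t- [0.4925 0.1543 0.088 ] 0.0004
t+ [0.4654 0.2269 0.0858] 0.0033
tab tip top [0.4356 0.1733 0.079 ] 0.0054
hood low t- [0.4898 0.1555 0.0269] 0.0037
base low t- [ 0.4822  0.1405 -0.0017] 0.0033
len 0.08831149277713118 yaw 0.35208140545510175 slope 0.0027396954586591826
w 0.07474726651051934 yaw 0.35822884338369954
centre [0.5204274  0.20583256 0.08703607]
```

```bash
cat >> h.py <<'E'
from scipy.spatial.transform import Rotation as Ro
O=np.array([.5205,.206,0]);YAW=.355;B=Ro.from_euler('z',YAW)
def goal(x,z,tilt,y=0,back=0):
    "TCP target in box frame; tilt = forward lean (deg) of tool z from down; back = shift back along tool z"
    R=B*Ro.from_euler('z',np.pi)*Ro.from_euler('x',np.pi)*Ro.from_euler('y',-tilt,degrees=True)
    return O+B.apply([x,y,z])-back*R.apply([0,0,1]),R
def cur(st=None):
    s=st or arm.observe(); return np.array(s['tcp_pos']),Ro.from_euler('xyz',s['ee_rot'])
def rows(a,b,n=None):
    "constant row, n times, taking pose a to b"
    rel=a[1].inv()*b[1]; t=a[1].inv().apply(b[0]-a[0]); w=rel.as_rotvec()
    n=n or int(np.ceil(max(np.linalg.norm(t)/.036,np.linalg.norm(w)/.115)))
    S=sum(Ro.from_rotvec(w*i/n).as_matrix() for i in range(n))
    print(n,'x',np.r_[np.linalg.solve(S,t)/.1,w/n/2].round(3))
def where():
    p,R=cur();q=B.inv().apply(p-O);z=B.inv().apply(R.apply([0,0,1]))
    s=arm.observe();print('box tcp',q.round(4),'tilt',np.degrees(np.arctan2(z[0],-z[2])).round(1),'t',round(s['clock'],2),'F',s['contact_force'].round(1),'gap',round(s['finger_gap'],2),'q',s['joint_pos'].round(2))
E
python3 - <<'E'
from h import *
where()
a=goal(-.17,.25,0);rows(cur(),a);c=goal(-.076,.062,60,back=.05);rows(a,c);rows(c,goal(-.076,.062,60,back=-.0187))
E
```

```text
box tcp [-0.5608 -0.5618  0.2305] tilt -0.0 t 0.1 F [-0.   0.2 -0.6] gap 1.0 q [-0.93  0.26  0.11 -0.   -1.42 -0.28]
20 x [-0.195  0.281 -0.01   0.    -0.    -0.   ]
10 x [ 0.03   0.     0.176  0.    -0.052 -0.   ]
2 x [-0.     0.     0.344  0.     0.     0.   ]
```

servo_tool:
  rows:
    - [-0.195, 0.281, -0.01, 0, 0, 0, 1]
    - [-0.195, 0.281, -0.01, 0, 0, 0, 1]
    - [-0.195, 0.281, -0.01, 0, 0, 0, 1]
    - [-0.195, 0.281, -0.01, 0, 0, 0, 1]
    - [-0.195, 0.281, -0.01, 0, 0, 0, 1]

```text
clock: 0.52
tcp_pos: [0.2328, -0.3489, 0.2358]
ee_rot: [3.141, -0.0, -2.789]
contact_force: [0.4, -0.1, 0.7]
finger_gap: 1.002
grip_force: 0.0
```

servo_tool:
  rows:
    - [-0.195, 0.281, -0.01, 0, 0, 0, 1]
    - [-0.195, 0.281, -0.01, 0, 0, 0, 1]
    - [-0.195, 0.281, -0.01, 0, 0, 0, 1]
    - [-0.195, 0.281, -0.01, 0, 0, 0, 1]
    - [-0.195, 0.281, -0.01, 0, 0, 0, 1]

```text
clock: 0.93
tcp_pos: [0.2756, -0.1835, 0.2411]
ee_rot: [3.141, 0.0, -2.789]
contact_force: [1.7, -0.2, 0.0]
finger_gap: 0.998
grip_force: 0.0
```

servo_tool:
  rows:
    - [-0.195, 0.281, -0.01, 0, 0, 0, 1]
    - [-0.195, 0.281, -0.01, 0, 0, 0, 1]
    - [-0.195, 0.281, -0.01, 0, 0, 0, 1]
    - [-0.195, 0.281, -0.01, 0, 0, 0, 1]
    - [-0.195, 0.281, -0.01, 0, 0, 0, 1]

```text
clock: 1.35
tcp_pos: [0.3185, -0.0178, 0.2463]
ee_rot: [3.141, 0.001, -2.788]
contact_force: [1.7, -0.4, 0.4]
finger_gap: 0.999
grip_force: 0.0
```

servo_tool:
  rows:
    - [-0.195, 0.281, -0.01, 0, 0, 0, 1]
    - [-0.195, 0.281, -0.01, 0, 0, 0, 1]
    - [-0.195, 0.281, -0.01, 0, 0, 0, 1]
    - [-0.195, 0.281, -0.01, 0, 0, 0, 1]
    - [-0.195, 0.281, -0.01, 0, 0, 0, 1]

```text
clock: 1.77
tcp_pos: [0.3616, 0.1477, 0.2512]
ee_rot: [3.142, -0.0, -2.788]
contact_force: [1.1, -0.3, 1.0]
finger_gap: 0.997
grip_force: 0.0
```

Run:
```python
from h import *
where()
c=goal(-.076,.062,60,back=.05);rows(cur(),c)
```

```text
box tcp [-0.1693  0.0006  0.2512] tilt -0.0 t 1.77 F [ 1.1 -0.3  1. ] gap 1.0 q [ 0.79 -0.07 -0.21 -0.   -1.44 -2.01]
10 x [ 0.031 -0.001  0.177 -0.    -0.052 -0.   ]
```

servo_tool:
  rows:
    - [0.031, 0, 0.177, 0, -0.052, 0, 0.6]
    - [0.031, 0, 0.177, 0, -0.052, 0, 0.6]
    - [0.031, 0, 0.177, 0, -0.052, 0, 0.6]
    - [0.031, 0, 0.177, 0, -0.052, 0, 0.6]
    - [0.031, 0, 0.177, 0, -0.052, 0, 0.6]

```text
clock: 2.18
tcp_pos: [0.3641, 0.1468, 0.1638]
ee_rot: [3.14, 0.512, -2.789]
contact_force: [3.5, -1.6, 1.8]
finger_gap: 0.798
grip_force: 0.0
```

servo_tool:
  rows:
    - [0.031, 0, 0.177, 0, -0.052, 0, 0.4]
    - [0.031, 0, 0.177, 0, -0.052, 0, 0.4]
    - [0.031, 0, 0.177, 0, -0.052, 0, 0.4]
    - [0.031, 0, 0.177, 0, -0.052, 0, 0.4]
    - [0.031, 0, 0.177, 0, -0.052, 0, 0.4]

```text
clock: 2.6
tcp_pos: [0.4528, 0.1484, 0.2348]
ee_rot: [3.096, 0.833, -2.792]
contact_force: [1.4, 0.2, 1.9]
finger_gap: 0.7
grip_force: 0.0
```

Run:
```python
from h import *
where()
rows(cur(),goal(-.076,.062,60,back=-.0187))
s=snap('wrist','w1.png');t=snap('top','t1.png')
c=t['color'][150:330,80:320]
cv2.imwrite('pics/v1.png',np.hstack([cv2.resize(s['color'],(400,300)),cv2.resize(c,(400,300))]))
```

```text
box tcp [-0.0835 -0.0305  0.2348] tilt 47.8 t 2.6 F [1.4 0.2 1.9] gap 0.7 q [ 0.51 -0.39 -1.09  1.13 -0.08 -2.81]
6 x [ 0.219  0.045  0.216  0.003 -0.018 -0.001]
```

View pics/v1.png

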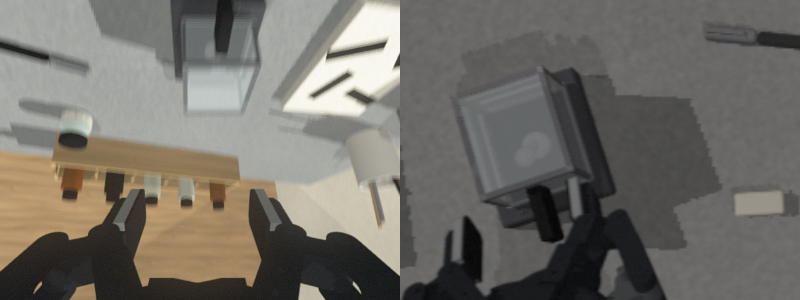

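The left half (wrist camera) and right half (top view) show the arm stuck on joint limits (j3, j5), with the fingers high above the tab and off to one side. A 60° lean is out of reach this close, so I'll use a 20° lean.

Run:
```python
from h import *
g=goal(-.078,.062,20,back=.09);rows(cur(),g);print(g[0]);rows(g,goal(-.078,.062,20,back=-.0187))
```

```text
5 x [ 0.147  0.07   0.114  0.003  0.048 -0.001]
[0.41850112 0.16818849 0.14657234]
4 x [0.    0.    0.272 0.    0.    0.   ]
```

servo_tool:
  rows:
    - [0.147, 0.07, 0.114, 0.003, 0.048, -0.001, 0.3]
    - [0.147, 0.07, 0.114, 0.003, 0.048, -0.001, 0.3]
    - [0.147, 0.07, 0.114, 0.003, 0.048, -0.001, 0.3]
    - [0.147, 0.07, 0.114, 0.003, 0.048, -0.001, 0.3]
    - [0.147, 0.07, 0.114, 0.003, 0.048, -0.001, 0.3]

```text
clock: 3.12
tcp_pos: [0.4274, 0.1697, 0.1605]
ee_rot: [3.139, 0.422, -2.773]
contact_force: [1.1, -1.3, -0.1]
finger_gap: 0.651
grip_force: 0.0
```

Run:
```python
from h import *
where()
rows(cur(),goal(-.078,.062,20,back=.09))
```

```text
box tcp [-0.0999 -0.0017  0.1605] tilt 24.2 t 3.12 F [ 1.1 -1.3 -0.1] gap 0.65 q [ 0.87 -0.18 -0.73  0.32 -0.66 -2.29]
1 x [0.138 0.018 0.091 0.004 0.037 0.006]
```

servo_tool:
  rows:
    - [0.07, 0.009, 0.045, 0.002, 0.018, 0.003, 0.3]
    - [0.07, 0.009, 0.045, 0.002, 0.018, 0.003, 0.3]
    - [0, 0, 0, 0, 0, 0, 0.3]

```text
clock: 3.37
tcp_pos: [0.4196, 0.1672, 0.1463]
ee_rot: [-3.139, 0.352, -2.788]
contact_force: [-0.5, 0.1, 0.2]
finger_gap: 0.652
grip_force: 0.0
```

Run:
```python
from h import *
where()
rows(cur(),goal(-.078,.062,20,back=-.0187))
s=snap('wrist','w2.png');t=snap('top','t2.png')
c=t['color'][180:300,80:240]
cv2.imwrite('pics/v2.png',np.hstack([cv2.resize(s['color'],(400,300)),cv2.resize(c,(400,300))]))
```

```text
box tcp [-0.1081 -0.0013  0.1463] tilt 20.2 t 3.37 F [-0.5  0.1  0.2] gap 0.65 q [ 0.87 -0.14 -0.69  0.26 -0.72 -2.26]
4 x [ 0.002  0.004  0.271 -0.     0.    -0.   ]
```

View pics/v2.png

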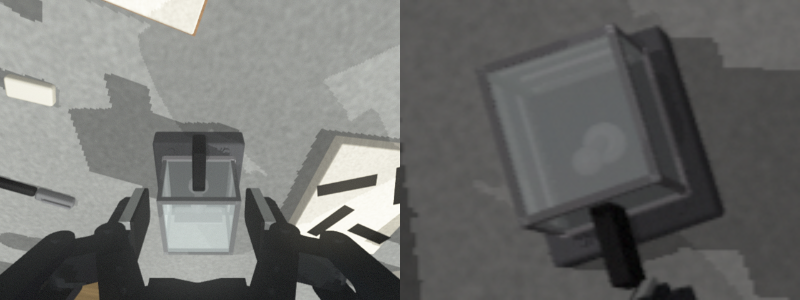

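The wrist view shows the tab at column 200 of 400, centred between the fingers. I'll descend and pinch.

servo_tool:
  rows:
    - [0.002, 0.004, 0.271, 0, 0, 0, 0.3]
    - [0.002, 0.004, 0.271, 0, 0, 0, 0.3]
    - [0.002, 0.004, 0.271, 0, 0, 0, 0.3]
    - [0.002, 0.004, 0.271, 0, 0, 0, 0.3]
    - [0, 0, 0, 0, 0, 0, 0]

```text
clock: 3.88
tcp_pos: [0.454, 0.1776, 0.0418]
ee_rot: [-3.137, 0.351, -2.791]
contact_force: [-0.3, -0.3, -1.3]
finger_gap: 0.526
grip_force: 0.0
```

servo_tool:
  rows:
    - [0, 0, 0, 0, 0, 0, -1]
    - [0, 0, 0, 0, 0, 0, -1]
    - [0, 0, 0, 0, 0, 0, -1]
    - [0, 0, 0, 0, 0, 0, -1]
    - [0, 0, 0, 0, 0, 0, -1]
  squeeze: 30

```text
clock: 4.3
tcp_pos: [0.4562, 0.1818, 0.0483]
ee_rot: [3.14, 0.363, -2.791]
contact_force: [-12.7, 10.6, 0.6]
finger_gap: 0.134
grip_force: 32.8
```

```bash
cat >> h.py <<'E'
def arc(deg,n,tooldeg=None):
    "rows carrying the pinched tab round the hinge by deg; tool turns by tooldeg about the grasp point"
    a=cur();H=O+B.apply([.045,0,.027]);ey=B.apply([0,1,0]);g=arm.grip_point_offset
    gp=a[0]-g*a[1].apply([0,0,1]);H=H+ey*np.dot(gp-H,ey)
    for k in range(n):
        r=Ro.from_rotvec(ey*np.radians(deg)/n);rt=Ro.from_rotvec(ey*np.radians(deg if tooldeg is None else tooldeg)/n)
        gp=H+r.apply(gp-H);R=rt*a[1];b=(gp+g*R.apply([0,0,1]),R)
        print(np.r_[a[1].inv().apply(b[0]-a[0])/.1,(a[1].inv()*R).as_rotvec()/2].round(3).tolist());a=b
E
python3 - <<'E'
from h import *
where();print(arm.observe()['grip_force'])
arc(50,10)
E
```

```text
box tcp [-0.0687 -0.0004  0.0483] tilt 20.8 t 4.3 F [-12.7  10.6   0.6] gap 0.13 q [ 0.78  0.08 -0.85  0.45 -0.34 -2.41]
32.81835347414017
[-0.056, 0.0, -0.084, 0.0, 0.044, 0.0]
[-0.056, 0.0, -0.084, 0.0, 0.044, 0.0]
[-0.056, 0.0, -0.084, 0.0, 0.044, 0.0]
[-0.056, 0.0, -0.084, 0.0, 0.044, 0.0]
[-0.056, 0.0, -0.084, 0.0, 0.044, 0.0]
[-0.056, 0.0, -0.084, 0.0, 0.044, 0.0]
[-0.056, 0.0, -0.084, 0.0, 0.044, 0.0]
[-0.056, 0.0, -0.084, 0.0, 0.044, 0.0]
[-0.056, 0.0, -0.084, 0.0, 0.044, 0.0]
[-0.056, 0.0, -0.084, 0.0, 0.044, 0.0]
```

servo_tool:
  rows:
    - [-0.056, 0.02, -0.084, 0, 0.044, 0, -1]
    - [-0.056, 0, -0.084, 0, 0.044, 0, -1]
    - [-0.056, 0, -0.084, 0, 0.044, 0, -1]
    - [-0.056, 0, -0.084, 0, 0.044, 0, -1]
    - [-0.056, 0, -0.084, 0, 0.044, 0, -1]

```text
clock: 4.72
tcp_pos: [0.4739, 0.1884, 0.0938]
ee_rot: [-3.141, -0.06, -2.795]
contact_force: [-0.8, 9.2, -6.7]
finger_gap: 0.135
grip_force: 33.6
```

Run:
```python
from h import *
where();print(arm.observe()['grip_force'])
```

```text
box tcp [-0.0498 -0.0003  0.0938] tilt -3.4 t 4.72 F [-0.8  9.2 -6.7] gap 0.14 q [ 0.67  0.3  -0.18 -0.02 -1.14 -1.89]
33.60020935535431
```

servo_tool:
  rows:
    - [-0.056, 0.02, -0.084, 0, 0.044, 0, -1]
    - [-0.056, 0, -0.084, 0, 0.044, 0, -1]
    - [-0.056, 0, -0.084, 0, 0.044, 0, -1]
    - [-0.056, 0, -0.084, 0, 0.044, 0, -1]
    - [-0.056, 0, -0.084, 0, 0.044, 0, -1]

```text
clock: 5.13
tcp_pos: [0.509, 0.2013, 0.1275]
ee_rot: [-3.138, -0.5, -2.797]
contact_force: [-2.3, 4.0, -5.6]
finger_gap: 0.132
grip_force: 33.7
```

Run:
```python
from h import *
where();print(arm.observe()['grip_force'])
arc(30,6)
```

```text
box tcp [-0.0125 -0.0004  0.1275] tilt -28.6 t 5.13 F [-2.3  4.  -5.6] gap 0.13 q [ 0.59  0.66  0.42 -0.11 -1.81 -1.81]
33.739702105522156
[-0.057, 0.001, -0.084, 0.0, 0.044, 0.0]
[-0.057, 0.001, -0.084, 0.0, 0.044, 0.0]
[-0.057, 0.001, -0.084, 0.0, 0.044, 0.0]
[-0.057, 0.001, -0.084, 0.0, 0.044, 0.0]
[-0.057, 0.001, -0.084, 0.0, 0.044, 0.0]
[-0.057, 0.001, -0.084, 0.0, 0.044, 0.0]
```

servo_tool:
  rows:
    - [-0.057, 0.01, -0.084, 0, 0.044, 0, -1]
    - [-0.057, 0, -0.084, 0, 0.044, 0, -1]
    - [-0.057, 0, -0.084, 0, 0.044, 0, -1]
    - [-0.057, 0, -0.084, 0, 0.044, 0, -1]
    - [-0.057, 0, -0.084, 0, 0.044, 0, -1]

```text
clock: 5.55
tcp_pos: [0.5531, 0.2172, 0.1419]
ee_rot: [-3.134, -0.931, -2.801]
contact_force: [-4.6, 12.5, 5.6]
finger_gap: 0.134
grip_force: 35.0
```

Run:
```python
from h import *
where();print(arm.observe()['grip_force'])
arc(18,6,0)
```

```text
box tcp [ 0.0345 -0.0008  0.1419] tilt -53.4 t 5.55 F [-4.6 12.5  5.6] gap 0.13 q [ 0.54  1.12  1.19 -0.26 -2.54 -1.91]
34.99232590198517
[-0.043, 0.001, -0.05, 0.0, 0.0, -0.0]
[-0.045, 0.001, -0.048, 0.0, 0.0, 0.0]
[-0.048, 0.001, -0.046, 0.0, 0.0, 0.0]
[-0.05, 0.001, -0.043, 0.0, 0.0, 0.0]
[-0.052, 0.001, -0.04, 0.0, 0.0, 0.0]
[-0.054, 0.001, -0.038, 0.0, 0.0, 0.0]
```

servo_tool:
  rows:
    - [-0.043, 0, -0.05, 0, 0, 0, -1]
    - [-0.045, 0, -0.048, 0, 0, 0, -1]
    - [-0.048, 0, -0.046, 0, 0, 0, -1]
    - [-0.05, 0, -0.043, 0, 0, 0, -1]
    - [-0.052, 0, -0.04, 0, 0, 0, -1]
  squeeze: 20

```text
clock: 5.97
tcp_pos: [0.5757, 0.2256, 0.1359]
ee_rot: [-3.131, -0.933, -2.8]
contact_force: [-4.4, 2.6, 8.8]
finger_gap: 0.133
grip_force: 35.6
```

servo_tool:
  rows:
    - [-0.054, 0, -0.038, 0, 0, 0, -1]
    - [0, 0, 0, 0, 0, 0, -1]

```text
clock: 6.13
tcp_pos: [0.5776, 0.2263, 0.1349]
ee_rot: [-3.133, -0.922, -2.799]
contact_force: [-3.2, 4.9, 11.9]
finger_gap: 0.134
grip_force: 36.2
```

Run:
```python
from h import *
where();print(arm.observe()['grip_force'])
t=snap('top','t3.png');s=snap('scene','s3.png')
cv2.imwrite('pics/v3.png',np.hstack([cv2.resize(t['color'][120:330,60:340],(400,300)),cv2.resize(s['color'][80:260,260:500],(400,300))]))
```

```text
box tcp [ 0.0606 -0.0009  0.1349] tilt -52.8 t 6.13 F [-3.2  4.9 11.9] gap 0.13 q [ 0.53  1.26  1.5  -0.33 -2.7  -1.99]
36.23231291770935
```

View pics/v3.png

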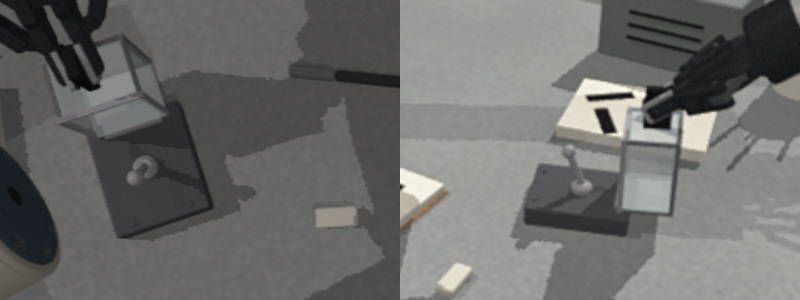

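The cover stands at about 88° and the toggle (ball at (135,178) in the left half) is exposed. I'll release and back off.

Run:
```python
from h import *
c=cur();d=(c[0]-.06*c[1].apply([0,0,1]),c[1])
e=goal(.04,.26,-20);f=goal(-.07,.17,12);rows(d,e);rows(e,f);rows(f,goal(-.055,.062,12))
```

```text
5 x [ 0.222  0.001 -0.05  -0.    -0.057 -0.001]
5 x [ 0.198 -0.     0.209 -0.    -0.056 -0.   ]
4 x [ 0.019 -0.     0.272  0.     0.     0.   ]
```

servo_tool:
  rows:
    - [0, 0, 0, 0, 0, 0, 0.2]
    - [0, 0, 0, 0, 0, 0, 0.2]
    - [0, 0, 0, 0, 0, 0, 0.2]
    - [0, 0, -0.1, 0, 0, 0, 0.2]
    - [0, 0, -0.2, 0, 0, 0, 0.2]

```text
clock: 6.65
tcp_pos: [0.578, 0.2242, 0.1411]
ee_rot: [-3.129, -0.914, -2.809]
contact_force: [0.5, 0.7, 0.0]
finger_gap: 0.604
grip_force: 0.0
```

servo_tool:
  rows:
    - [0, 0, -0.3, 0, 0, 0, 0.2]
    - [0, 0, 0, 0, 0, 0, 0.2]

```text
clock: 6.82
tcp_pos: [0.5773, 0.2225, 0.1572]
ee_rot: [-3.127, -0.897, -2.81]
contact_force: [-0.5, -0.6, 1.7]
finger_gap: 0.604
grip_force: 0.0
```

Run:
```python
from h import *
where()
rows(cur(),goal(.04,.26,-20))
```

```text
box tcp [ 0.0591 -0.0043  0.1572] tilt -51.4 t 6.82 F [-0.5 -0.6  1.7] gap 0.6 q [ 0.52  1.23  1.5  -0.33 -2.71 -2.  ]
5 x [ 0.161  0.007 -0.138 -0.    -0.055 -0.002]
```

servo_tool:
  rows:
    - [0.161, 0.007, -0.138, 0, -0.055, -0.002, 0.2]
    - [0.161, 0.007, -0.138, 0, -0.055, -0.002, 0.2]
    - [0.161, 0.007, -0.138, 0, -0.055, -0.002, 0.2]
    - [0.161, 0.007, -0.138, 0, -0.055, -0.002, -0.5]
    - [0.161, 0.007, -0.138, 0, -0.055, -0.002, -1]

```text
clock: 7.23
tcp_pos: [0.5592, 0.2203, 0.258]
ee_rot: [3.138, -0.348, -2.782]
contact_force: [-0.4, 1.2, 1.0]
finger_gap: 0.331
grip_force: 0.0
```

Run:
```python
from h import *
where()
rows(cur(),goal(-.07,.17,12))
```

```text
box tcp [ 0.0413 -0.      0.258 ] tilt -19.9 t 7.23 F [-0.4  1.2  1. ] gap 0.33 q [ 0.58  0.63  0.74 -0.09 -2.02 -1.82]
5 x [ 0.201  0.     0.205  0.    -0.056  0.   ]
```

servo_tool:
  rows:
    - [0.201, 0, 0.205, 0, -0.056, 0, -1]
    - [0.201, 0, 0.205, 0, -0.056, 0, -1]
    - [0.201, 0, 0.205, 0, -0.056, 0, -1]
    - [0.201, 0, 0.205, 0, -0.056, 0, -1]
    - [0.201, 0, 0.205, 0, -0.056, 0, -1]

```text
clock: 7.65
tcp_pos: [0.4731, 0.1904, 0.1931]
ee_rot: [3.138, 0.101, -2.787]
contact_force: [0.1, 0.2, 1.0]
finger_gap: -0.002
grip_force: 0.0
```

Run:
```python
from h import *
where()
a=goal(-.055,.062,12);rows(cur(),a);rows(a,goal(.01,.062,12),5)
t=snap('top','t4.png');s=snap('scene','s4.png')
cv2.imwrite('pics/v4.png',np.hstack([cv2.resize(t['color'][120:330,60:340],(400,300)),cv2.resize(s['color'][80:260,260:500],(400,300))]))
```

```text
box tcp [-0.0499  0.0019  0.1931] tilt 5.8 t 7.65 F [0.1 0.2 1. ] gap -0.0 q [ 0.71  0.12 -0.18  0.03 -1.18 -1.94]
4 x [ 0.059 -0.006  0.323  0.    -0.013 -0.   ]
5 x [-0.127 -0.     0.027  0.     0.     0.   ]
```

View pics/v4.png

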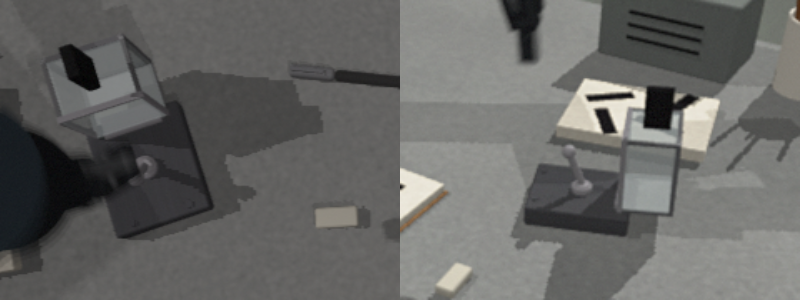

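The cover stays open and the fingers are on the tab side of the toggle. Next, descend.

servo_tool:
  rows:
    - [0.1, -0.006, 0.323, 0, -0.013, 0, -1]
    - [0.059, -0.006, 0.323, 0, -0.013, 0, -1]
    - [0.059, -0.006, 0.323, 0, -0.013, 0, -1]
    - [0.059, -0.006, 0.32, 0, -0.013, 0, -1]
    - [0, 0, 0, 0, 0, 0, -1]

```text
clock: 8.17
tcp_pos: [0.4584, 0.1805, 0.0541]
ee_rot: [-3.14, 0.184, -2.788]
contact_force: [-1.6, -0.7, -1.0]
finger_gap: 0.0
grip_force: 0.0
```

Run:
```python
from h import *
where();rows(cur(),goal(.0,.063,12),5)
```

```text
box tcp [-0.0671 -0.0023  0.0541] tilt 10.5 t 8.17 F [-1.6 -0.7 -1. ] gap 0.0 q [ 0.75  0.16 -0.56  0.11 -0.68 -2.05]
5 x [-0.135  0.005  0.008 -0.    -0.003 -0.   ]
```

servo_tool:
  rows:
    - [-0.135, 0.005, 0.008, 0, 0, 0, -1]
    - [-0.135, 0.005, 0.008, 0, 0, 0, -1]
    - [-0.135, 0.005, 0.008, 0, 0, 0, -1]
    - [-0.135, 0.005, 0.008, 0, 0, 0, -1]
    - [-0.135, 0.005, 0.008, 0, 0, 0, -1]

```text
clock: 8.58
tcp_pos: [0.5249, 0.2094, 0.0704]
ee_rot: [3.141, 0.19, -2.788]
contact_force: [-39.6, -10.2, 16.3]
finger_gap: -0.001
grip_force: 23.0
```

servo_tool:
  rows:
    - [-0.05, 0, 0.01, 0, 0, 0, -1]
    - [-0.05, 0, 0.01, 0, 0, 0, -1]

```text
clock: 8.75
tcp_pos: [0.5261, 0.2089, 0.0689]
ee_rot: [-3.141, 0.173, -2.791]
contact_force: [-61.8, -8.7, 47.0]
finger_gap: -0.001
grip_force: 36.8
```

Run:
```python
from h import *
where()
```

```text
box tcp [0.0062 0.0008 0.0689] tilt 9.9 t 8.75 F [-61.8  -8.7  47. ] gap -0.0 q [ 0.69  0.28 -0.34  0.08 -0.79 -1.97]
```

The toggle is at its stop, with force building on the fingers. Back off and look.

servo_tool:
  rows:
    - [0.2, 0, -0.1, 0, 0, 0, -1]
    - [0.3, 0, -0.2, 0, 0, 0, -1]
    - [0.2, 0, -0.35, 0, 0, 0, -1]
    - [0, 0, -0.35, 0, 0, 0, -1]
    - [0, 0, -0.35, 0, 0, 0, -1]

```text
clock: 9.17
tcp_pos: [0.4457, 0.1803, 0.1925]
ee_rot: [3.14, 0.197, -2.786]
contact_force: [1.6, 0.7, 0.4]
finger_gap: -0.004
grip_force: 0.0
```

Run:
```python
from h import *
where()
e=goal(-.02,.26,0);rows(cur(),e)
t=snap('top','t5.png');s=snap('scene','s5.png')
cv2.imwrite('pics/v5.png',np.hstack([cv2.resize(t['color'][120:330,60:340],(400,300)),cv2.resize(s['color'][80:260,260:500],(400,300))]))
```

```text
box tcp [-0.0791  0.0019  0.1925] tilt 11.3 t 9.17 F [1.6 0.7 0.4] gap -0.0 q [ 0.77 -0.   -0.35  0.09 -1.05 -2.02]
3 x [-0.225 -0.006 -0.198  0.     0.033  0.   ]
```

View pics/v5.png

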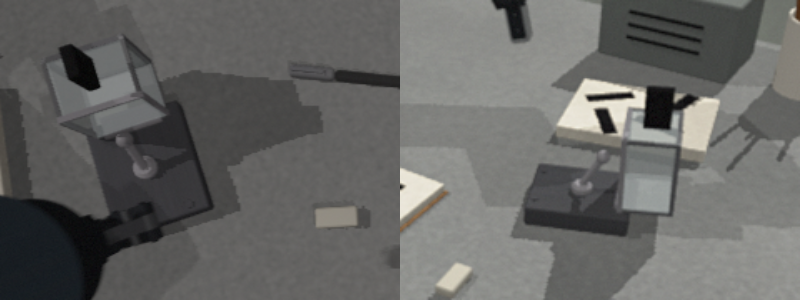

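The toggle is over to the hinge side and the cover is still open. Now I'll go over to the far side of the tab to push the cover shut.

```bash
cat >> h.py <<'E'
def loc(th,dx=-.116,dz=.056):
    c,s=np.cos(np.radians(th)),np.sin(np.radians(th)); return goal(.045+dx*c+dz*s,.027-dx*s+dz*c,0)
E
python3 - <<'E'
from h import *
e=goal(-.02,.24,0);f=goal(.125,.24,0);g=goal(.125,.143,0);rows(cur(),e);rows(e,f);rows(f,g);rows(g,loc(90))
E
```

```text
2 x [-0.303 -0.014 -0.164  0.001  0.053  0.   ]
5 x [-0.29  0.    0.    0.    0.    0.  ]
3 x [ 0.    -0.     0.323  0.     0.     0.   ]
1 x [ 0.24  0.   -0.    0.    0.    0.  ]
```

servo_tool:
  rows:
    - [-0.2, -0.01, -0.15, 0, 0.04, 0, -1]
    - [-0.2, -0.01, -0.15, 0, 0.04, 0, -1]
    - [-0.2, 0, -0.1, 0, 0.02, 0, -1]
    - [-0.2, 0, -0.05, 0, 0, 0, -1]
    - [-0.2, 0, 0, 0, 0, 0, -1]

```text
clock: 9.68
tcp_pos: [0.5384, 0.2124, 0.2433]
ee_rot: [3.139, -0.0, -2.786]
contact_force: [0.8, 0.9, 0.9]
finger_gap: -0.003
grip_force: 0.0
```

Run:
```python
from h import *
where();rows(cur(),goal(.13,.25,0))
```

```text
box tcp [ 1.900e-02 -2.000e-04  2.433e-01] tilt -0.0 t 9.68 F [0.8 0.9 0.9] gap -0.0 q [ 0.64  0.31  0.21 -0.   -1.47 -1.86]
4 x [-0.278  0.001 -0.017  0.    -0.     0.   ]
```

servo_tool:
  rows:
    - [-0.278, 0, -0.017, 0, 0, 0, -1]
    - [-0.278, 0, -0.017, 0, 0, 0, -1]
    - [-0.278, 0, -0.017, 0, 0, 0, -1]
    - [-0.278, 0, -0.017, 0, 0, 0, -1]
    - [0, 0, 0, 0, 0, 0, -1]

```text
clock: 10.1
tcp_pos: [0.6433, 0.2511, 0.2445]
ee_rot: [3.14, -0.006, -2.787]
contact_force: [-1.2, -0.2, -3.9]
finger_gap: -0.001
grip_force: 0.0
```

servo_tool:
  rows:
    - [0, 0, 0.35, 0, 0, 0, -1]
    - [0, 0, 0.35, 0, 0, 0, -1]
    - [0, 0, 0.36, 0, 0, 0, -1]
    - [0, 0, 0, 0, 0, 0, -1]

```text
clock: 10.43
tcp_pos: [0.6356, 0.2488, 0.1329]
ee_rot: [3.14, -0.018, -2.787]
contact_force: [-1.1, -0.2, -3.1]
finger_gap: -0.005
grip_force: 0.0
```

Run:
```python
from h import *
where();a=cur()
for th in(90,81,72,63,54,45,36,27,18,9,0): rows(a,loc(th),1);a=loc(th)
```

```text
box tcp [0.1228 0.0002 0.1329] tilt -1.0 t 10.43 F [-1.1 -0.2 -3.1] gap -0.01 q [ 0.6   0.57  0.34 -0.01 -1.36 -1.81]
1 x [ 0.22  -0.001 -0.097  0.001 -0.009 -0.   ]
1 x [ 0.188  0.    -0.073  0.     0.     0.   ]
1 x [ 0.198 -0.    -0.043  0.     0.     0.   ]
1 x [ 0.202 -0.    -0.012  0.     0.     0.   ]
1 x [0.201 0.    0.02  0.    0.    0.   ]
1 x [ 0.195 -0.     0.051  0.     0.     0.   ]
1 x [ 0.185 -0.     0.081  0.     0.     0.   ]
1 x [0.17  0.    0.109 0.    0.    0.   ]
1 x [ 0.151 -0.     0.135  0.     0.     0.   ]
1 x [0.128 0.    0.156 0.    0.    0.   ]
1 x [0.102 0.    0.175 0.    0.    0.   ]
```

servo_tool:
  rows:
    - [0.1, 0, -0.09, 0, 0, 0, -1]
    - [0.12, 0, 0, 0, 0, 0, -1]
    - [0.188, 0, -0.073, 0, 0, 0, -1]
    - [0.198, 0, -0.043, 0, 0, 0, -1]
    - [0, 0, 0, 0, 0, 0, -1]

```text
clock: 10.85
tcp_pos: [0.583, 0.2293, 0.1686]
ee_rot: [3.139, 0.005, -2.786]
contact_force: [0.6, -0.4, 0.8]
finger_gap: -0.002
grip_force: 0.0
```

Run:
```python
from h import *
where();a=cur()
for th in(63,54,45,36,27,18,9,0): rows(a,loc(th),1);a=loc(th)
```

```text
box tcp [6.670e-02 1.000e-04 1.686e-01] tilt 0.3 t 10.85 F [ 0.6 -0.4  0.8] gap -0.0 q [ 0.62  0.43  0.2  -0.   -1.33 -1.84]
1 x [ 0.246 -0.001  0.127  0.001  0.003  0.001]
1 x [0.201 0.    0.02  0.    0.    0.   ]
1 x [ 0.195 -0.     0.051  0.     0.     0.   ]
1 x [ 0.185 -0.     0.081  0.     0.     0.   ]
1 x [0.17  0.    0.109 0.    0.    0.   ]
1 x [ 0.151 -0.     0.135  0.     0.     0.   ]
1 x [0.128 0.    0.156 0.    0.    0.   ]
1 x [0.102 0.    0.175 0.    0.    0.   ]
```

Run:
```python
from h import *
a=load('s5.png')['color'];s=snap('scene','s6.png')['color']
for n,i in(('before',a),('now',s)):
    m=(i[125:200,370:450].max(2)<40);ys,xs=np.nonzero(m);print(n,m.sum(),xs.mean()+370,ys.mean()+125,ys.min()+125)
    print((i[133:156:4,407:424:4].max(2)).tolist())
```

```text
before 575 409.0608695652174 144.44695652173914 132
[[137, 20, 25, 27, 25], [163, 19, 15, 15, 23], [80, 14, 17, 18, 32], [34, 17, 12, 16, 26], [31, 23, 16, 14, 118], [8, 12, 18, 21, 156]]
now 567 402.15696649029985 140.97883597883597 125
[[109, 137, 101, 98, 98], [94, 197, 140, 138, 137], [25, 127, 122, 217, 212], [9, 184, 122, 106, 24], [14, 185, 94, 139, 173], [121, 134, 110, 105, 215]]
```

The tab has swung toward the tab side, so the push works. Continue.

servo_tool:
  rows:
    - [0.12, 0, 0.05, 0, 0, 0, -1]
    - [0.12, 0, 0.06, 0, 0, 0, -1]
    - [0.2, 0, 0.03, 0, 0, 0, -1]
    - [0.195, 0, 0.051, 0, 0, 0, -1]
    - [0, 0, 0, 0, 0, 0, -1]

```text
clock: 11.32
tcp_pos: [0.5221, 0.2068, 0.1445]
ee_rot: [3.139, -0.002, -2.786]
contact_force: [-0.7, -0.6, -1.0]
finger_gap: 0.0
grip_force: 0.0
```

Run:
```python
from h import *
where();a=cur()
for th in(36,27,18,9,0): rows(a,loc(th),1);a=loc(th)
s=snap('scene','s7.png')['color']
cv2.imwrite('pics/v7.png',cv2.resize(s[40:260,260:500],(480,440)))
```

```text
box tcp [0.0018 0.0002 0.1445] tilt -0.1 t 11.32 F [-0.7 -0.6 -1. ] gap 0.0 q [ 0.65  0.32 -0.03 -0.   -1.23 -1.87]
1 x [ 0.177 -0.002  0.041  0.001 -0.001  0.   ]
1 x [0.17  0.    0.109 0.    0.    0.   ]
1 x [ 0.151 -0.     0.135  0.     0.     0.   ]
1 x [0.128 0.    0.156 0.    0.    0.   ]
1 x [0.102 0.    0.175 0.    0.    0.   ]
```

View pics/v7.png

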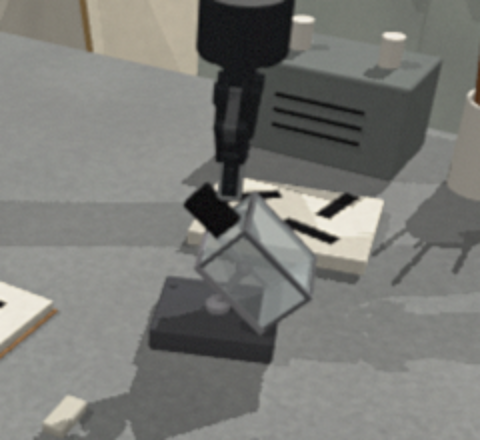

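The cover is about half shut, with the fingertip (232,190) just above the tab (210,210). I'll continue the arc down.

servo_tool:
  rows:
    - [0.177, 0, 0.05, 0, 0, 0, -1]
    - [0.17, 0, 0.109, 0, 0, 0, -1]
    - [0.151, 0, 0.135, 0, 0, 0, -1]
    - [0.128, 0, 0.156, 0, 0, 0, -1]
    - [0.06, 0, 0.175, 0, 0, 0, -1]

```text
clock: 11.78
tcp_pos: [0.4599, 0.1842, 0.0819]
ee_rot: [3.139, 0.0, -2.786]
contact_force: [-0.5, -0.4, 0.5]
finger_gap: -0.002
grip_force: 0.6
```

servo_tool:
  rows:
    - [0, 0, 0.03, 0, 0, 0, -1]
    - [0, 0, 0.02, 0, 0, 0, -1]
    - [0, 0, 0, 0, 0, 0, -1]

```text
clock: 12.03
tcp_pos: [0.4591, 0.1837, 0.0771]
ee_rot: [3.14, -0.005, -2.786]
contact_force: [-0.9, -0.6, 2.0]
finger_gap: 0.001
grip_force: 0.8
```

Run:
```python
from h import *
where()
```

```text
box tcp [-0.0653  0.0004  0.0771] tilt -0.3 t 12.03 F [-0.9 -0.6  2. ] gap 0.0 q [ 0.7   0.26 -0.3  -0.   -1.02 -1.91]
```

servo_tool:
  rows:
    - [0, 0, 0.03, 0, 0, 0, -1]
    - [0, 0, 0.03, 0, 0, 0, -1]
    - [0, 0, 0.02, 0, 0, 0, -1]
    - [0, 0, 0, 0, 0, 0, -1]

```text
clock: 12.37
tcp_pos: [0.4598, 0.1838, 0.0761]
ee_rot: [3.141, -0.0, -2.784]
contact_force: [-30.6, -5.9, 62.8]
finger_gap: 0.001
grip_force: 31.6
```

Firmly against the stop, so the cover is shut. Retreat and check.

servo_tool:
  rows:
    - [0, 0, -0.2, 0, 0, 0, -1]
    - [0, 0, -0.3, 0, 0, 0, -1]
    - [0.1, 0, -0.35, 0, 0, 0, -1]
    - [0.1, 0, -0.35, 0, 0, 0, -1]
    - [0, 0, -0.2, 0, 0, 0, -1]

```text
clock: 12.78
tcp_pos: [0.4423, 0.177, 0.2135]
ee_rot: [3.139, 0.004, -2.786]
contact_force: [-0.1, 1.0, 0.1]
finger_gap: 0.004
grip_force: 0.0
```

servo_tool:
  rows:
    - [0, 0, 0, 0, 0, 0, -1]
    - [0, 0, 0, 0, 0, 0, -1]
    - [0, 0, 0, 0, 0, 0, -1]

```text
clock: 13.03
tcp_pos: [0.4411, 0.1767, 0.2073]
ee_rot: [3.14, -0.004, -2.787]
contact_force: [-0.5, -0.4, -1.1]
finger_gap: -0.0
grip_force: 0.0
```

Run:
```python
from h import *
where();s=snap('scene','s8.png')['color']
cv2.imwrite('pics/v8.png',cv2.resize(s[120:380,200:440],(480,520)))
```

```text
box tcp [-8.470e-02  1.000e-04  2.073e-01] tilt -0.2 t 13.03 F [-0.5 -0.4 -1.1] gap -0.0 q [ 0.71  0.12 -0.12 -0.   -1.33 -1.92]
```

View pics/v8.png

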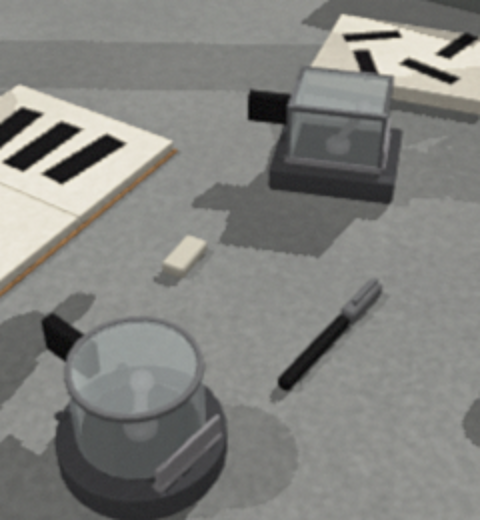

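The square cover (340,120) is shut with the toggle leaning to the hinge side. The round cover is untouched, and the arm is clear.

```bash
python3 -c "
from h import *
print(arm.job_done())"
```

```text
the job is handed in; nothing more can be done
None
```

The power box is switched on: I opened the square cover to about 88°, flipped the toggle to its hinge-side stop, and shut the cover again; the round cover was left untouched, and the job was handed in at about 13 s (no verdict was returned).

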